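Snap the retaining clip onto the bench spindle

ROBOT

A 7-joint arm with a two-finger parallel gripper is mounted at the origin on a cart in front of the work surface, level with it; the furniture and walls round the work are solid. World frame = base frame: x ahead of the robot, y to its left, z up, the work surface at z = 0. Lengths are in m, angles in rad, forces in N, time in s.
With the tool pointing down it reaches from about 0.4 to 0.85 m from the base axis. Payload 4.4 kg.
Tool frame: the origin (TCP) lies where the fingers leave the gripper's body, on its centre line; the fingertips stand 97 mm ahead of it and the grasp point (between the pads) lies 78 mm ahead of it (arm.pinch_z is the z of the grasp point in the tool frame, in m); z points along the fingers, y is the line along which they close (so a half turn about z gives the same grasp; the last joint's range is limited). The gripper opens to 94 mm and grips with 3 to 60 N. Pads are 16 mm wide; open, the fingers measure 119 mm over their backs; the gripper's body (75 mm by 177 mm) begins 78 mm behind the grasp point.
Start: joints at [-1.307, 0.628, 0.038, 1.517, -0.027, 0.996, -0.02], TCP at [0.21, 0.615, 0.303] pointing down, gripper open.
Joint ranges: [-3.06, 3.06], [-0.37, 2.12], [-1.25, 1.32], [0.18, 2.47], [-1.1, 4.24], [0.23, 1.98], [-2.94, 2.94]. Speed limits (rad/s): [2.57, 2.57, 3.14, 3.14, 3.14, 3.14, 3.14].

INTERFACE

Orientations are given as a rotation vector (axis times angle).
In Python, from plant import arm gives the robot as it stands. The module is installed in compiled form; this text tells all that it offers.
- The arm moves only by the tool play_rows, never from a script. Its arguments are lists of equal length, an entry for each row: "fingers": the closure, from 0 (fully open) to 1 (shut); "offset": the shift along the world's x, y, z in m, a list of three; "rotation": the turn, a rotation vector about the world's x, y, z in degrees, a list of three. A call has 1 to 8 rows; each row is the pose to reach, as a shift and turn from the pose commanded when the call began; what a row does not reach only later rows make up. A row lasts 1/12 s, in which the tool goes at most 41.7 mm and 7.16 degrees, less where a joint would pass 70% of its speed; a pose out of reach is approached as far as the arm can. A call with a gripper value outside its range is refused whole. The fingers move at their own pace and stop on an object; "force" is the grip in N (left out, the last holds). Time passes only in rows, so rows that repeat a pose let the fingers close. It gives the time, the measured TCP pose, the force, the opening and the grip force at its end, in the units of the state.
- arm.get_state(): the state, without advancing time (a new reading comes with each control period).
- arm.read_camera(name): name is "side" or "top" or "wrist"; returns (picture, depth): 400x640x3 uint8, red, green, blue; 400x640 float32, m along the optical axis (not along the pixel's ray), 0 where there is no reading.
- arm.camera_info(name): a dict with "K" (3x3 intrinsics, pixels), "view" (4x4, takes a point from world to camera coordinates); the wrist camera has in their place "mount" (4x4, takes a point from camera to tool coordinates, whose origin is the TCP and whose axes are the flange's). Camera axes: x right, y up, looking along -z (the intrinsics and any distortion apply to the point x, -y, -z); pixel columns grow to the right and rows downward; lengths in m; the calibration is good to about 2 mm. A picture is of the moment at which its call begins: read the wrist's pose just before it. camera_info takes no time and is no camera call.
- arm.hand_in(): hands the job in; it is judged then, once.
Trained networks look in the newest picture that a camera, given by its name, has taken for a name from the list of things; names that differ only in an ending like _2 or _b are one class to them, and where a whole thing is asked for, a point or a joint stands for the part that bears it (a point fixed in the world has none). Each returns a list of dicts, best first, with "p" (0 to 1); they miss things now and then, are a little off and sometimes report something else, mostly with a low value. They report only what shows in the picture. A call takes as long as a camera call. They do not tell look-alikes from the thing itself.
- arm.find_in(name, camera): "extent" ([centre column, centre row, width, height] in pixels, round what is visible of it).
- arm.trace(name, camera): "mask" (400x640 bool, what is visible of it) and "extent" ([centre column, centre row, width, height] in pixels, round what is visible of it).
The state is a dict: "time": time; "joints": joint angles; "qd": joint speeds; "tau": joint torques, N m; "position": TCP position; "tool_rot": TCP orientation; "wrist_force": force on the tool from outside, world axes, zero at the start; "moment": the same for the moment, N m; "finger_gap": finger opening in m; "finger_force": force on a finger pad.
Only numpy, scipy, OpenCV 4.12 (cv2) and the standard library are available. Lean on these libraries where they do the work, as an engineer would, in place of code of your own. Each camera call takes 0.05 s, during which the arm holds its last target. There are 200 camera calls.

TASK

Lock the pulley on the bench spindle: pick up the loose steel retaining clip by its orange grip, rest it level on the pulley's top face with its mouth towards the shaft, and push it sideways, in from the unit's open side, into the shaft's groove until it snaps fully home, then let go. Feel for the pulley's height and for the snap, and be gentle: never load the spindle unit with more than about 25 N. Leave everything else on the bench where it is.

Things in the scene. Friction and masses are not known exactly. Their poses are not given: they have to be found in the camera images.
- unit: Bench spindle unit, fixed to the bench: grey foot 110 x 100 x 12 mm (x, y, z), upright spindle in its middle. Origin: centre of the foot's underside, on the spindle axis; z up. x points from the open side to a yellow curved guard, which stands at radius 44 mm, 77 mm high, 75 degrees either side of +x. The clip goes in from the open -x side, moving along +x.
- pulley_lowest (a point): Point on the spindle axis at the LOWEST possible height, 48 mm above the bench, of the flat top face of the aluminium pulley (60 mm diameter), which is the groove's lower wall. The spindle has end play: pulley, groove and shaft end stand together, stiffly (they do not give under 25 N), anywhere from 0 to 18 mm above this. This is not measured; feel or see it.
- groove_lowest (a point): Point on the spindle axis at mid-height of the groove, 3.5 mm above the pulley's top face, again with the spindle at its LOWEST (see pulley_lowest). The groove is a neck 16 mm in diameter and 7 mm high between the pulley's face and the shaft end, which is 24 mm in diameter and 10 mm high.
- clip: Loose retaining clip, about 70 g, lying flat, grip upright. Steel, 5 mm thick, 58 mm long, 37 mm wide. Origin: on its underside, at the centre of the round eye that takes the neck; x points out of the mouth, z up. Flared jaw tips reach 16 mm ahead of the origin. The eye's back wall is 8.3 mm behind the origin. When home, the origin is within about 1 mm of the spindle axis, with 2 mm play in height.
- clip_grip (a point): Point inside the clip's orange upright grip, 34 mm behind the clip's origin (on its -x side), 30 mm above its underside. The grip is 16 mm long along the clip's x, 10 mm wide along its y, and stands from 3 to 43 mm above the underside; below it the steel is 12 mm wide and 5 mm thick.
- jaw_l (a joint): Left sprung jaw of the clip (its +y side): 0 rad shut, positive spread. Shut, the jaws narrow the mouth to 13 mm; passing the 16 mm neck spreads them 0.16 rad in all (about 0.08 each if centred) and takes about 7 to 12 N of push in all, then they spring shut behind it.
- jaw_r (a joint): Right sprung jaw of the clip (its -y side): 0 rad shut, positive spread; otherwise as the left one.
- red_pot: Bystander: small glass pot with a red cap, 35 mm wide, 36 mm high. Origin under its centre.
- blue_pot: Bystander: small glass pot with a blue cap, 27 mm wide, 50 mm high. Origin under its centre.
- pliers: Bystander: small red-handled pliers lying flat, 55 x 129 x 12 mm. Origin under the middle.
- petri: Bystander: small turquoise dish, 35 mm wide, 9 mm high. Origin under its centre.
Not all that is in view belongs to the job. Leave any green, purple or turquoise look-alike of the clip alone.

How it is judged:
On the way, in this order (a step that is already met when the one before it is completed fails the run):
1. the clip has been picked up (height (world z) of clip above 0.03 m and contact force between the fingers and clip above 1 N), for 0.2 s.
2. the clip is home round the neck, jaws shut (horizontal distance between clip and unit below 0.003 m and height (world z) of clip between 0.045 and 0.071 m and value of joint each of jaw_l, jaw_r below 0.03 rad), for 0.2 s.
At the end, for the whole second after the job is handed in: The clip sits in the shaft's groove with its origin within 3 mm of the spindle axis, its underside 45 to 71 mm above the bench (the groove, wherever the spindle stands), level within 0.15 rad, both jaws sprung shut (under 0.03 rad), released and at rest (all of step 2 and angle between clip's own z axis and vertical below 0.15 rad and linear speed of clip below 0.02 m/s and contact force between the fingers and clip below 0.1 N); the robot touches nothing.
It fails at once if the spindle unit was loaded with more than 25 N by the clip or the robot (contact force between any of clip, the arm, the fingers and unit above 25 N).
It fails at once if a bystander was moved more than 20 mm (distance of any of red_pot, blue_pot, pliers, petri from where it was at the start of the episode above 0.02 m).
It also fails if it takes over 51 s, if anything falls off the work surface, if the arm or the gripper's body presses on something with over 40 N, if the wrist force passes 120 N, or if a joint passes its speed limit or range.

## Working session

There is one attempt and no reset: what is moved stays moved. The work goes in short steps, Python scripts to look and compute and a tool call to move; the robot and the scene stay as the last step left them, time stands still between calls to the robot, and variables do not carry over. Pictures are saved under pics/ and viewed, at most 10 in all, crops included, and the job is handed in when it is done.

Besides the shell and the picture viewer there is one more tool, called after "Request:" as name(argument=value, ...), one argument or row to a line, values as JSON. play_rows: Moves the arm, as the interface text tells. Its arguments: {"type":"object","properties":{"fingers":{"type":"array","items":{"type":"number"}},"offset":{"type":"array","items":{"type":"array","items":{"type":"number"}}},"rotation":{"type":"array","items":{"type":"array","items":{"type":"number"}}},"force":{"type":"number"}},"required":["fingers","offset","rotation"]}

```bash
mkdir -p pics
cat > h.py <<'E'
import numpy as np, cv2
from plant import arm
from scipy.spatial.transform import Rotation as R
def pts(cam, depth, st=None):
    i=arm.camera_info(cam); K=np.array(i["K"])
    v,u=np.mgrid[0:400,0:640]
    x=(u-K[0,2])/K[0,0]*depth; y=(v-K[1,2])/K[1,1]*depth
    P=np.stack([x,-y,-depth,np.ones_like(depth)],-1)
    if "view" in i: T=np.linalg.inv(np.array(i["view"]))
    else:
        W=np.eye(4);W[:3,:3]=R.from_rotvec(st["tool_rot"]).as_matrix();W[:3,3]=st["position"]
        T=W@np.array(i["mount"])
    return (P@T.T)[...,:3]
def save(n,im): cv2.imwrite("pics/"+n+".png",np.ascontiguousarray(im[...,::-1]))
E
python3 - <<'E'
from h import *
s=arm.get_state();print(s)
for c in ("top","side"):
    im,d=arm.read_camera(c);save(c+"0",im);np.savez("/tmp/"+c,im=im,d=d)
    P=pts(c,d); i=arm.camera_info(c);print(c,{k:v for k,v in i.items() if k not in("K","view")},(d>0).mean())
    for n in ("unit","clip","clip_grip"):
        for r in arm.trace(n,c)[:4]:
            m=r["mask"]&(d>0);q=P[m]; print(c,n,round(r["p"],2),np.round(r["extent"]),np.round(np.median(q,0),3) if m.any() else None,np.round(q.max(0),3) if m.any() else None,np.round(q.min(0),3)if m.any() else None, im[m].mean(0).astype(int))
E
```

```text
{'time': 0.0, 'joints': array([-1.30679212,  0.62930687,  0.03841768,  1.51837401, -0.02698297,
        0.99629875, -0.01996578]), 'qd': array([-2.85568717e-04, -1.01099178e-03,  6.05127623e-04,  7.61821721e-07,
       -8.51731189e-04,  4.72980878e-04,  8.28732827e-05]), 'tau': array([-4.92373019e-04, -5.49727893e+01,  1.14331104e+00, -1.86639494e+01,
       -5.22323360e-02,  2.36227037e-02,  1.68008005e-04]), 'position': array([0.21031064, 0.61451663, 0.30177705]), 'tool_rot': array([-5.15566044e-01, -3.09870953e+00,  2.90243521e-03]), 'wrist_force': array([-0.16641572,  0.11168072, -0.15593992]), 'moment': array([-0.01824209,  0.03648093,  0.00591341]), 'finger_force': 0.0, 'finger_gap': 0.09386691571856177}
top {} 0.99618359375
top unit 0.8 [244. 163.  66.  68.] [ 0.612 -0.03   0.018] [0.686 0.037 0.081] [ 0.553 -0.086 -0.003] [198 194 175]
top clip 0.73 [352. 286.  24.  32.] [ 0.376 -0.223  0.006] [ 0.405 -0.206  0.046] [ 0.356 -0.252 -0.002] [169 114 185]
top clip 0.59 [309. 253.  14.  24.] [ 0.443 -0.143  0.006] [ 0.474 -0.131  0.048] [ 0.418 -0.164 -0.002] [223 208 187]
top cl
[... 1023 characters left out ...]
0.37  -0.214  0.007] [ 0.409 -0.203  0.046] [ 0.354 -0.253 -0.001] [118  66 140]
side clip 0.56 [317. 250.  28.  23.] [ 0.486 -0.047  0.007] [ 0.503 -0.04   0.046] [ 0.445 -0.092 -0.001] [ 77 158  90]
side clip_grip 0.84 [316. 251.  34.  27.] [ 0.486 -0.047  0.006] [ 0.513 -0.04   0.046] [ 0.444 -0.106 -0.001] [ 77 151  87]
side clip_grip 0.74 [340. 226.  30.  20.] [ 0.431 -0.139  0.006] [ 0.471 -0.131  0.045] [ 0.416 -0.206 -0.001] [185 146 122]
side clip_grip 0.73 [376. 206.  25.  24.] [ 0.369 -0.214  0.007] [ 0.409 -0.203  0.046] [ 0.354 -0.253 -0.001] [119  67 140]
side clip_grip 0.54 [305. 203.  25.  25.] [ 0.546 -0.193  0.014] [ 0.557 -0.185  0.044] [ 0.506 -0.213 -0.001] [ 73 166 160]
```

View pics/top0.png

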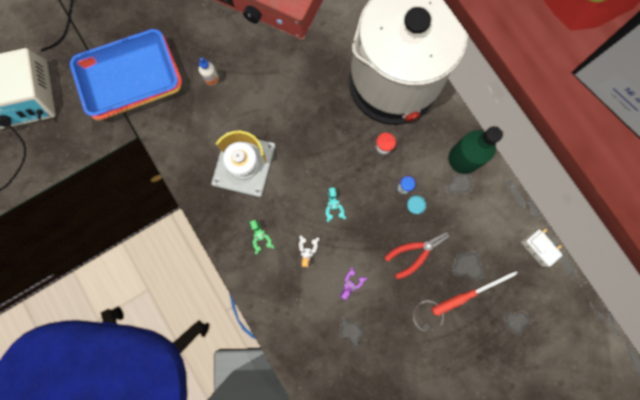

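View pics/side0.png

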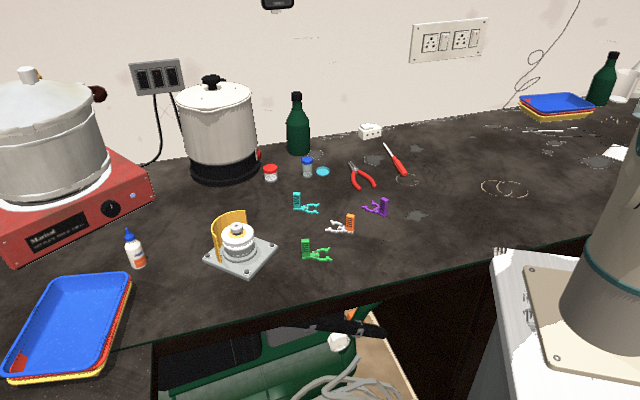

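Look-alikes in the top picture: green (261,237), turquoise (334,205), purple (352,285), and steel with an orange grip (307,252). By the description I choose the last one. Next I check it in a close crop and measure its pose.

Run:
```python
from h import *
for c in ("top","side"):
    z=np.load(f"/tmp/{c}.npz");im,d=z["im"],z["d"];P=pts(c,d)
    hsv=cv2.cvtColor(im,cv2.COLOR_RGB2HSV)
    H,S,V=[hsv[...,k].astype(int) for k in range(3)]
    near=(abs(P[...,0]-.44)<.05)&(abs(P[...,1]+.145)<.04)
    o=near&(H<20)&(S>100)&(P[...,2]>.02)
    q=P[o];print(c,"orange",o.sum(),q.mean(0).round(4),q.min(0).round(4),q.max(0).round(4))
    st=near&(P[...,2]>.002)&(P[...,2]<.012)&(S<80)&(V>120)
    q2=P[st];print("steel",st.sum(),q2.mean(0).round(4),q2.min(0).round(4),q2.max(0).round(4))
    nu=(np.hypot(P[...,0]-.615,P[...,1]+.025)<.1)
    yl=nu&(H>18)&(H<35)&(S>110)&(P[...,2]>.03)
    y=P[yl];print("yellow",yl.sum(),y.mean(0).round(4),y.max(0).round(3))
    A=np.c_[2*y[:,:2],np.ones(len(y))];s=np.linalg.lstsq(A,(y[:,:2]**2).sum(1),rcond=None)[0];print("circ",s[:2].round(4),np.sqrt(s[2]+s[0]**2+s[1]**2).round(4))
    for lo,hi in((.006,.018),(.04,.068),(.055,.085)):
        m=nu&(P[...,2]>lo)&(P[...,2]<hi)&~yl&(S<110); g=P[m]
        print(lo,m.sum(),g.mean(0).round(4))
        if lo<.01: 
            r=cv2.minAreaRect((g[:,:2]*1000).astype(np.float32));print("foot",r)
        else: print(np.histogram(g[:,2],bins=12))
z=np.load("/tmp/top.npz");a=cv2.resize(z["im"][225:285,270:350],None,fx=5,fy=5,interpolation=3)
z=np.load("/tmp/side.npz");b=cv2.resize(z["im"][200:290,190:310],None,fx=4,fy=4,interpolation=3)
b=cv2.resize(b,(400,300));save("crop1",np.hstack([a,b]))
```

```text
top orange 179 [ 0.4031 -0.1601  0.726 ] [ 0.3978 -0.1647  0.0346] [ 0.4306 -0.1374  0.8979]
steel 187 [ 0.4512 -0.1461  0.0052] [ 0.4146 -0.1699  0.002 ] [ 0.4742 -0.1292  0.0091]
yellow 411 [ 0.6529 -0.021   0.0593] [0.664 0.014 0.081]
circ [ 0.6173 -0.0249] 0.0443
0.006 1445 [ 0.6007 -0.0293  0.0123]
foot ((621.371826171875, -13.114791870117188), (124.06439971923828, 109.94966125488281), 74.58674621582031)
0.04 721 [ 0.6158 -0.0266  0.0575]
(array([ 12,  29,  19,   1,   1,   1,  42, 252, 290,  66,   0,   8]), array([0.04037834, 0.04263646, 0.04489459, 0.04715272, 0.04941085,
       0.05166898, 0.05392711, 0.05618524, 0.05844337, 0.0607015 ,
       0.06295963, 0.06521775, 0.06747588]))
0.055 798 [ 0.6175 -0.0255  0.0618]
(array([104, 306, 214,  21,   0,   8,   5,   2,  25,  69,  42,   2]), array([0.05500584, 0.05714029, 0.05927474, 0.06140918, 0.06354363,
       0.06567808, 0.06781253, 0.06994697, 0.07208142, 0.07421587,
       0.07635031, 0.07848476, 0.08061921]))
side orange 91 [ 0.4235 -0.1387  0.0338] [ 0.4155 -0.1479  0.0202] [ 0.4313 -0.1351  0.045 ]
steel 134 [ 0.4481 -0.144
[... 164 characters left out ...]
.604  -0.0049  0.0124]
foot ((617.6448364257812, -24.186302185058594), (101.31578826904297, 111.36445617675781), 74.23382568359375)
0.04 585 [ 0.6132 -0.0147  0.0545]
(array([ 22,  48,  77,  43,  15,   3,   4, 106, 243,  16,   2,   6]), array([0.04042453, 0.04269374, 0.04496294, 0.04723215, 0.04950136,
       0.05177056, 0.05403977, 0.05630898, 0.05857818, 0.06084739,
       0.06311659, 0.0653858 , 0.06765501]))
0.055 491 [ 0.6154 -0.0193  0.0629]
(array([ 35, 221, 102,  10,   2,   2,   5,  11,  10,  11,  32,  50]), array([0.05595313, 0.05776999, 0.05958686, 0.06140372, 0.06322058,
       0.06503745, 0.06685431, 0.06867117, 0.07048803, 0.0723049 ,
       0.07412176, 0.07593862, 0.07775549]))
```

View pics/crop1.png

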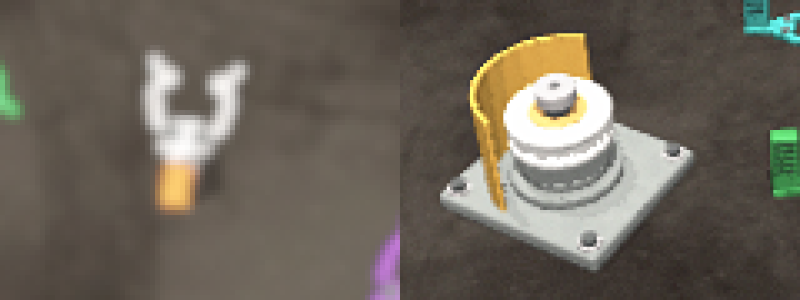

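The crop confirms steel jaws with an orange grip at top pixel (307,252). The unit has its guard on the far side, so its +x has a yaw of about -16°. I'll move above the clip.

Request:
play_rows(
  fingers=[0,0,0,0,0,0,0,0],
  offset=[
    [0.03,-0.03,0],
    [0.06,-0.06,0],
    [0.09,-0.09,0],
    [0.12,-0.12,0],
    [0.15,-0.15,0],
    [0.18,-0.18,0],
    [0.21,-0.21,0],
    [0.23,-0.245,0],
  ],
  rotation=[
    [0,0,0],
    [0,0,0],
    [0,0,0],
    [0,0,0],
    [0,0,0],
    [0,0,0],
    [0,0,0],
    [0,0,0],
  ],
)

```text
time: 1.07
position: [0.4408, 0.3723, 0.3029]
tool_rot: [0.516, 3.097, 0.003]
wrist_force: [-0.0, -0.3, 0.7]
finger_gap: 0.0941
finger_force: 0.0
```

Request:
play_rows(
  fingers=[0,0,0,0,0,0,0,0],
  offset=[
    [0.01,-0.04,0],
    [0.01,-0.08,0],
    [0.01,-0.12,0],
    [0.01,-0.16,0],
    [0.01,-0.2,0],
    [0.01,-0.24,0],
    [0.01,-0.28,0],
    [0.01,-0.32,0],
  ],
  rotation=[
    [0,0,0],
    [0,0,0],
    [0,0,0],
    [0,0,0],
    [0,0,0],
    [0,0,0],
    [0,0,0],
    [0,0,0],
  ],
)

```text
time: 1.73
position: [0.4482, 0.0514, 0.303]
tool_rot: [0.515, 3.098, 0.001]
wrist_force: [1.5, -0.6, -0.0]
finger_gap: 0.094
finger_force: 0.0
```

Request:
play_rows(
  fingers=[0,0,0,0,0,0,0,0],
  offset=[
    [-0.004,-0.035,-0.005],
    [-0.008,-0.07,-0.015],
    [-0.012,-0.105,-0.03],
    [-0.016,-0.14,-0.045],
    [-0.02,-0.17,-0.06],
    [-0.024,-0.19,-0.07],
    [-0.024,-0.19,-0.07],
    [-0.024,-0.19,-0.07],
  ],
  rotation=[
    [0,0,1],
    [0,0,2],
    [0,0,3],
    [0,0,4],
    [0,0,5],
    [0,0,6],
    [0,0,6],
    [0,0,6],
  ],
)

```text
time: 2.4
position: [0.4241, -0.1377, 0.2324]
tool_rot: [-0.358, -3.12, -0.0]
wrist_force: [-0.8, -0.8, 0.5]
finger_gap: 0.0939
finger_force: 0.0
```

Run:
```python
from h import *
s=arm.get_state();im,d=arm.read_camera("wrist");save("w1",im);np.savez("/tmp/w1",im=im,d=d)
M=R.from_rotvec(s["tool_rot"]).as_matrix();print(s["position"],M.round(3))
print(arm.camera_info("wrist")["mount"])
P=pts("wrist",d,s);hsv=cv2.cvtColor(im,cv2.COLOR_RGB2HSV);H,S,V=[hsv[...,k].astype(int) for k in range(3)]
near=(abs(P[...,0]-.445)<.06)&(abs(P[...,1]+.145)<.05)&(P[...,2]<.06)
o=near&(H<22)&(S>110)&(P[...,2]>.036);q=P[o];print("orange top",o.sum())
if len(q): print(q.mean(0).round(4),cv2.minAreaRect((q[:,:2]*1000).astype(np.float32)))
st=near&(P[...,2]>.002)&(P[...,2]<.012)&(S<80)&(V>110);q=P[st];print("steel",len(q))
if len(q): print(q.mean(0).round(4),cv2.minAreaRect((q[:,:2]*1000).astype(np.float32)))
```

```text
[ 0.42407778 -0.13767352  0.2323968 ] [[-0.974  0.226 -0.001]
 [ 0.226  0.974  0.   ]
 [ 0.001  0.    -1.   ]]
[[ 2.07915410e-04  9.63262789e-01  2.68560527e-01  7.83062803e-02]
 [ 9.99999878e-01 -3.20785884e-04  3.76398281e-04 -4.87569050e-04]
 [ 4.48720884e-04  2.68560416e-01 -9.63262738e-01 -8.23199147e-02]
 [ 0.00000000e+00  0.00000000e+00  0.00000000e+00  1.00000000e+00]]
orange top 83
[ 0.4224 -0.1419  0.0415] ((424.15618896484375, -142.68080139160156), (10.06213665008545, 15.637413024902344), 76.9576644897461)
steel 588
[ 0.4506 -0.1476  0.0051] ((433.40631103515625, -156.8883514404297), (92.41593170166016, 47.685794830322266), 10.908446311950684)
```

View pics/w1.png

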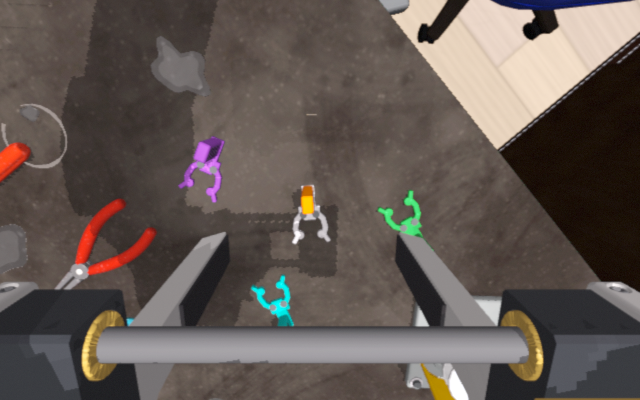

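The wrist picture shows the steel and orange clip at (310,213), aligned with the tool (yaw about -13°). I'll narrow the fingers and go down over the grip.

Request:
play_rows(
  fingers=[0.55,0.55,0.55,0.55,0.55,0.55,0.55],
  offset=[
    [0,-0.0045,-0.02],
    [0,-0.0045,-0.04],
    [0,-0.0045,-0.065],
    [0,-0.0045,-0.09],
    [0,-0.0045,-0.11],
    [0,-0.0045,-0.124],
    [0,-0.0045,-0.124],
  ],
  rotation=[
    [0,0,0],
    [0,0,0],
    [0,0,0],
    [0,0,0],
    [0,0,0],
    [0,0,0],
    [0,0,0],
  ],
  force=20,
)

```text
time: 3.03
position: [0.4263, -0.1393, 0.1086]
tool_rot: [-0.348, -3.116, -0.002]
wrist_force: [-0.7, 0.0, 0.3]
finger_gap: 0.051
finger_force: 0.0
```

Run:
```python
from h import *
s=arm.get_state();im,d=arm.read_camera("wrist");save("w2",im)
print(s["position"],s["finger_gap"],s["wrist_force"])
P=pts("wrist",d,s);hsv=cv2.cvtColor(im,cv2.COLOR_RGB2HSV);H,S,V=[hsv[...,k].astype(int) for k in range(3)]
near=(abs(P[...,0]-.445)<.06)&(abs(P[...,1]+.145)<.03)&(P[...,2]<.06)
o=near&(H<22)&(S>110)&(P[...,2]>.038);q=P[o];print(len(q),q.mean(0).round(4),cv2.minAreaRect((q[:,:2]*1000).astype(np.float32)))
M=R.from_rotvec(s["tool_rot"]).as_matrix();print("in tool",((q.mean(0)-s["position"])@M).round(4))
```

```text
[ 0.42634823 -0.13932391  0.10864586] 0.051049538268687376 [-0.68056231  0.04246821  0.26084792]
645 [ 0.4234 -0.1422  0.0426] ((424.36663818359375, -142.55213928222656), (10.13966178894043, 15.993289947509766), 80.17595672607422)
in tool [ 0.0018 -0.0035  0.0661]
```

View pics/w2.png

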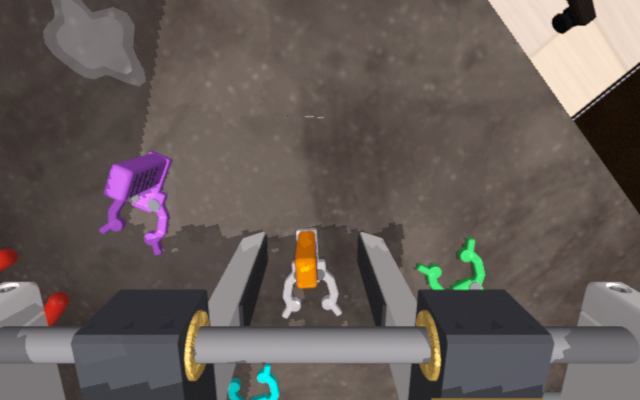

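The clip grip at (307,258) stands between the fingers. I'll centre on it, close and lift.

Request:
play_rows(
  fingers=[0.55,0.55,1,1,1,1,1,1],
  offset=[
    [-0.002,-0.003,0],
    [-0.002,-0.003,0],
    [-0.002,-0.003,0],
    [-0.002,-0.003,0],
    [-0.002,-0.003,0],
    [-0.002,-0.003,0],
    [-0.002,-0.003,0],
    [-0.002,-0.003,0],
  ],
  rotation=[
    [0,0,2],
    [0,0,2],
    [0,0,2],
    [0,0,2],
    [0,0,2],
    [0,0,2],
    [0,0,2],
    [0,0,2],
  ],
  force=30,
)

```text
time: 3.75
position: [0.4241, -0.1446, 0.1103]
tool_rot: [-0.298, -3.125, -0.001]
wrist_force: [-0.0, 1.2, 1.9]
finger_gap: 0.0097
finger_force: 30.0
```

Request:
play_rows(
  fingers=[1,1,1,1,1,1,1,1],
  offset=[
    [0,0,0],
    [0,0,0.01],
    [0,0,0.03],
    [0,0,0.05],
    [0,0,0.07],
    [0,0,0.09],
    [0,0,0.1],
    [0,0,0.1],
  ],
  rotation=[
    [0,0,0],
    [0,0,0],
    [0,0,0],
    [0,0,0],
    [0,0,0],
    [0,0,0],
    [0,0,0],
    [0,0,0],
  ],
)

```text
time: 4.42
position: [0.4248, -0.1452, 0.212]
tool_rot: [0.299, 3.126, -0.0]
wrist_force: [0.7, 0.1, -0.6]
finger_gap: 0.01
finger_force: 30.0
```

```bash
cat > m.py <<'E'
from h import *
def clip(s,im,d):
    M=R.from_rotvec(s["tool_rot"]).as_matrix()
    P=pts("wrist",d,s);Q=(P-s["position"])@M
    hsv=cv2.cvtColor(im,cv2.COLOR_RGB2HSV);H,S,V=[hsv[...,k].astype(int) for k in range(3)]
    st=(abs(Q[...,1])<.03)&(Q[...,0]<-.005)&(Q[...,0]>-.07)&(abs(Q[...,2]-.1035)<.012)&(S<90)&(V>90)
    return M,P,Q,st,(H,S,V)
E
python3 - <<'E'
from m import *
s=arm.get_state();im,d=arm.read_camera("wrist");save("w3",im);np.savez("/tmp/w3",im=im,d=d)
print({k:np.round(s[k],4) for k in("time","position","tool_rot","finger_gap","finger_force","wrist_force")})
M,P,Q,st,(H,S,V)=clip(s,im,d);print(M.round(3))
q=Q[st];print("steel tool",len(q),q.mean(0).round(4),q.min(0).round(4),q.max(0).round(4))
o=(H<22)&(S>110)&(abs(Q[...,1])<.02)&(Q[...,2]>.055)&(Q[...,2]<.08)&(Q[...,0]<.03)&(Q[...,0]>-.03);g=Q[o]
print("orange",len(g),g.mean(0).round(4),g.min(0).round(4),g.max(0).round(4))
# plane fit of steel
A=np.c_[q[:,:2],np.ones(len(q))];print("plane",np.linalg.lstsq(A,q[:,2],rcond=None)[0].round(4))
for lo in np.arange(-.07,-.005,.005):
    b=q[(q[:,0]>=lo)&(q[:,0]<lo+.005)]
    if len(b): print(round(lo*1000),len(b),(b[:,1].min()*1000).round(1),(b[:,1].max()*1000).round(1),(b[:,2].mean()*1000).round(1))
E
```

```text
{'time': np.float64(4.4167), 'position': array([ 0.4248, -0.1452,  0.212 ]), 'tool_rot': array([ 2.9900e-01,  3.1262e+00, -4.0000e-04]), 'finger_gap': np.float64(0.01), 'finger_force': np.float64(29.9981), 'wrist_force': array([ 0.692 ,  0.113 , -0.6487])}
[[-0.982  0.19   0.001]
 [ 0.19   0.982 -0.   ]
 [-0.001 -0.    -1.   ]]
steel tool 5 [-0.0412 -0.0069  0.1074] [-0.0414 -0.0069  0.1055] [-0.0408 -0.0068  0.1092]
orange 842 [ 0.0021 -0.0005  0.0685] [-0.0084 -0.0057  0.0554] [0.0086 0.0046 0.08  ]
plane [  0.2671 -34.7154  -0.1199]
-45 5 -6.9 -6.8 107.4
```

View pics/w3.png

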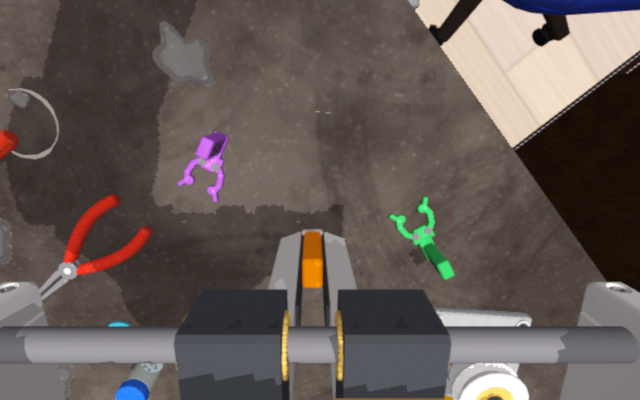

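Held: the orange grip at (312,258) is centred between the pads. I'll move past the unit so the wrist camera can look at it, turning to the unit's yaw.

Request:
play_rows(
  fingers=[1,1,1,1,1,1,1,1],
  offset=[
    [0.02,0.01,0.02],
    [0.05,0.025,0.04],
    [0.085,0.04,0.05],
    [0.12,0.055,0.05],
    [0.155,0.07,0.05],
    [0.19,0.085,0.05],
    [0.22,0.1,0.05],
    [0.24,0.107,0.05],
  ],
  rotation=[
    [0,0,-1],
    [0,0,-2],
    [0,0,-3],
    [0,0,-4],
    [0,0,-5],
    [0,0,-5],
    [0,0,-5],
    [0,0,-5],
  ],
)

```text
time: 5.13
position: [0.6661, -0.0344, 0.2579]
tool_rot: [-0.429, -3.108, -0.004]
wrist_force: [0.0, 0.4, -1.4]
finger_gap: 0.0096
finger_force: 30.0
```

Request:
play_rows(
  fingers=[1,1,1],
  offset=[
    [0,0,0],
    [0,0,0],
    [0,0,0],
  ],
  rotation=[
    [0,0,0],
    [0,0,0],
    [0,0,0],
  ],
)

```text
time: 5.38
position: [0.6625, -0.0385, 0.2584]
tool_rot: [-0.434, -3.105, 0.001]
wrist_force: [-0.1, -0.1, -1.3]
finger_gap: 0.01
finger_force: 30.0
```

```bash
cat > u.py <<'E'
from h import *
def circ(y):
    for _ in range(4):
        A=np.c_[2*y,np.ones(len(y))];s=np.linalg.lstsq(A,(y**2).sum(1),rcond=None)[0];r=np.sqrt(s[2]+s[0]**2+s[1]**2)
        e=abs(np.hypot(*(y-s[:2]).T)-r);y=y[e<max(2.5*np.median(e),5e-4)]
    return s[:2].round(4),r.round(4),len(y)
def unit(c,im,P):
    hsv=cv2.cvtColor(im,cv2.COLOR_RGB2HSV);H,S,V=[hsv[...,k].astype(int) for k in range(3)]
    rr=np.hypot(P[...,0]-.617,P[...,1]+.025)
    y=P[(rr<.06)&(rr>.03)&(H>18)&(H<35)&(S>110)&(P[...,2]>.07)];print(c,"guard",circ(y[:,:2]) if len(y)>20 else len(y))
    if len(y)>20: a=np.degrees(np.arctan2(y[:,1]+.025,y[:,0]-.617));p=np.percentile(a,[1,99]);print("  ang",p.round(1),p.mean().round(1))
    m=(rr<.014)&(P[...,2]>.068);t=P[m];print("  shaft",len(t),np.median(t,0).round(4),(t.min(0)/2+t.max(0)/2).round(4),(np.ptp(t,0)*1000).round(1))
    m=(rr<.036)&(rr>.016)&(P[...,2]>.05)&(P[...,2]<.066)&(S<110)
    f=P[m];print("  face",len(f),np.percentile(f[:,2],[10,50,90]).round(4),((f.min(0)+f.max(0))/2).round(4),(np.ptp(f,0)*1000).round(1))
    k=np.zeros(m.shape,np.uint8);k[m]=1;ed=m&(cv2.erode(k,np.ones((3,3)))==0)&(rr>.024);e=P[ed]
    if len(e)>20: print("  rim",circ(e[:,:2]))
    g=P[(rr<.09)&(P[...,2]>.006)&(P[...,2]<.016)&(S<70)]
    if len(g)>50: print("  foot",cv2.minAreaRect((g[:,:2]*1000).astype(np.float32)))
E
python3 - <<'E'
from u import *
s=arm.get_state();im,d=arm.read_camera("wrist");save("w4",im)
print({k:np.round(s[k],4) for k in("time","position","tool_rot","finger_gap","finger_force","wrist_force")})
unit("wrist",im,pts("wrist",d,s))
for c in("top","side"):
    z=np.load(f"/tmp/{c}.npz");unit(c,z["im"],pts(c,z["d"]))
E
```

```text
{'time': np.float64(5.3833), 'position': array([ 0.6625, -0.0385,  0.2584]), 'tool_rot': array([-4.342e-01, -3.105e+00,  1.100e-03]), 'finger_gap': np.float64(0.01), 'finger_force': np.float64(29.9981), 'wrist_force': array([-0.128 , -0.0918, -1.2706])}
wrist guard (array([ 0.6196, -0.0254]), np.float64(0.0428), 717)
  ang [-86.6 165.7] 39.6
  shaft 730 [ 0.6183 -0.0249  0.0756] [ 0.6188 -0.025   0.0732] [23.1 23.1 10. ]
  face 2814 [0.0577 0.0586 0.0595] [ 0.6188 -0.0251  0.0585] [59.4 59.3  5.1]
  rim (array([ 0.6188, -0.025 ]), np.float64(0.0291), 280)
  foot ((618.7459716796875, -24.939865112304688), (100.16094207763672, 109.80042266845703), 74.65800476074219)
top guard (array([ 0.6179, -0.0249]), np.float64(0.0441), 141)
  ang [-86.4  57.8] -14.3
  shaft 139 [ 0.6176 -0.0246  0.0754] [ 0.6187 -0.0247  0.0746] [23.5 22.3 12. ]
  face 558 [0.0565 0.0586 0.0606] [ 0.6182 -0.0242  0.0579] [59.5 58.1  9.8]
  rim (array([ 0.6182, -0.0245]), np.float64(0.0287), 121)
  foot ((621.3406372070312, -13.096359252929688), (124.13597869873047, 109.86432647705078), 74.71675109863281)
side guard (array([ 0.6176, -0.0243]), np.float64(0.0439), 143)
  ang [-88.5  57.3] -15.6
  shaft 115 [ 0.6161 -0.0212  0.0758] [ 0.617  -0.024   0.0731] [22.1 23.6  9.2]
  face 342 [0.0575 0.0589 0.0601] [ 0.6175 -0.0241  0.0561] [59.8 60.5 11.7]
  rim (array([ 0.6174, -0.0241]), np.float64(0.0285), 69)
  foot ((617.6448364257812, -24.186302185058594), (101.31578826904297, 111.36445617675781), 74.23382568359375)
```

View pics/w4.png

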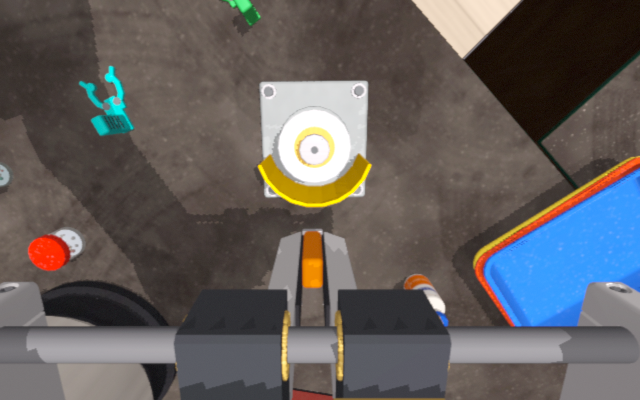

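The wrist picture shows the unit at (315,150) with its open side at the top, towards the robot, and a clear face. Axis is (0.6187,-0.025), yaw -15.4°, face at about 0.0586. I'll back out to the open side and stage.

Request:
play_rows(
  fingers=[1,1,1,1,1,1,1,1],
  offset=[
    [-0.03,0.009,0],
    [-0.06,0.018,0],
    [-0.09,0.026,-0.01],
    [-0.1085,0.0315,-0.03],
    [-0.1085,0.0315,-0.05],
    [-0.1085,0.0315,-0.068],
    [-0.1085,0.0315,-0.068],
    [-0.1085,0.0315,-0.068],
  ],
  rotation=[
    [0,0,0.5],
    [0,0,0.5],
    [0,0,0.5],
    [0,0,0.5],
    [0,0,0.5],
    [0,0,0.5],
    [0,0,0.5],
    [0,0,0.5],
  ],
)

```text
time: 6.1
position: [0.5544, -0.0071, 0.192]
tool_rot: [-0.422, -3.108, 0.0]
wrist_force: [0.4, 0.4, -1.0]
finger_gap: 0.01
finger_force: 30.0
```

Request:
play_rows(
  fingers=[1,1,1,1],
  offset=[
    [0,0,0],
    [0,0,0],
    [0,0,0],
    [0,0,0],
  ],
  rotation=[
    [0,0,0],
    [0,0,0],
    [0,0,0],
    [0,0,0],
  ],
)

```text
time: 6.43
position: [0.5559, -0.0064, 0.193]
tool_rot: [-0.421, -3.112, -0.001]
wrist_force: [-0.0, 0.3, -0.9]
finger_gap: 0.01
finger_force: 30.0
```

```bash
cat > k.py <<'E'
from u import *
s=arm.get_state();print({k:np.round(s[k],4) for k in("time","position","tool_rot","finger_gap","finger_force","wrist_force","moment")})
M=R.from_rotvec(s["tool_rot"]).as_matrix();print("clip yaw",np.degrees(np.arctan2(-M[1,0],-M[0,0])).round(2),"tilt",M[:2,2].round(4))
a=np.radians(-15.4);u=np.array([np.cos(a),np.sin(a)]);v=np.array([-u[1],u[0]])
o=s["position"][:2]-M[:2,0]*.034-M[:2,1]*.0005-np.array([.6186,-.025]);print("origin rel axis u,v mm",(o@u*1e3).round(2),(o@v*1e3).round(2))
E
python3 - <<'E'
from k import *
im,d=arm.read_camera("side");save("s5",cv2.resize(im[160:280,180:340],None,fx=5,fy=5,interpolation=3))
E
```

```text
{'time': np.float64(6.4333), 'position': array([ 0.5559, -0.0064,  0.193 ]), 'tool_rot': array([-4.2100e-01, -3.1119e+00, -1.3000e-03]), 'finger_gap': np.float64(0.01), 'finger_force': np.float64(29.9981), 'wrist_force': array([-0.029 ,  0.3182, -0.8983]), 'moment': array([0.0337, 0.0011, 0.0548])}
clip yaw -15.41 tilt [-0.0012  0.001 ]
origin rel axis u,v mm -31.41 0.79
```

View pics/s5.png

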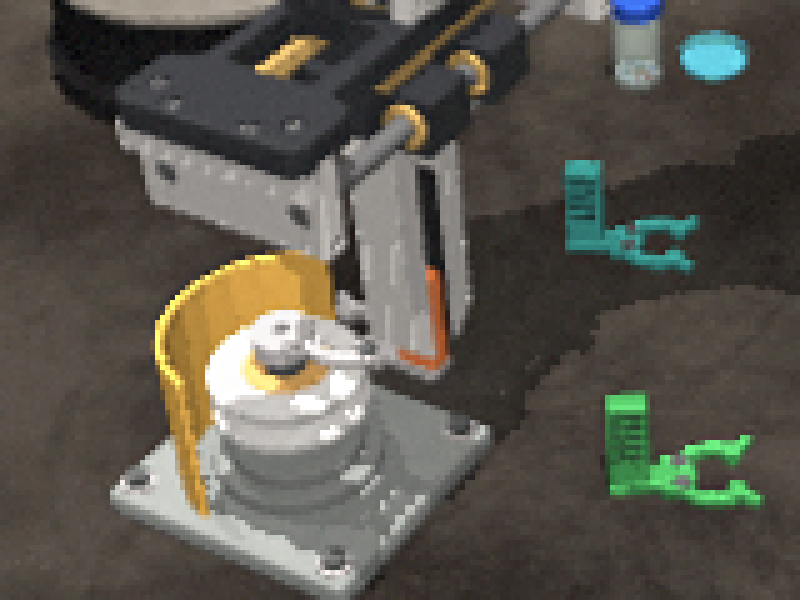

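The side crop shows the clip held level over the pulley's open side, tips at (305,345), short of the shaft. I'll lower gently, feeling for contact.

Request:
play_rows(
  fingers=[1,1,1,1,1,1],
  offset=[
    [-0.002,0,-0.004],
    [-0.002,0,-0.009],
    [-0.002,0,-0.014],
    [-0.002,0,-0.018],
    [-0.002,0,-0.018],
    [-0.002,0,-0.018],
  ],
  rotation=[
    [0,0,0],
    [0,0,0],
    [0,0,0],
    [0,0,0],
    [0,0,0],
    [0,0,0],
  ],
)

```text
time: 6.98
position: [0.5532, -0.0062, 0.1736]
tool_rot: [-0.42, -3.11, -0.001]
wrist_force: [0.2, 0.8, -1.1]
finger_gap: 0.0097
finger_force: 30.0
```

Request:
play_rows(
  fingers=[1,1,1],
  offset=[
    [0,0,-0.001],
    [0,0,-0.002],
    [0,0,-0.002],
  ],
  rotation=[
    [0,0,0],
    [0,0,0],
    [0,0,0],
  ],
)

```text
time: 7.23
position: [0.5535, -0.0063, 0.1721]
tool_rot: [-0.42, -3.111, -0.001]
wrist_force: [-0.6, -0.5, -0.8]
finger_gap: 0.0098
finger_force: 30.0
```

```bash
python3 k.py
```

```text
{'time': np.float64(7.2333), 'position': array([ 0.5535, -0.0063,  0.1721]), 'tool_rot': array([-4.2050e-01, -3.1106e+00, -1.1000e-03]), 'finger_gap': np.float64(0.0098), 'finger_force': np.float64(29.9981), 'wrist_force': array([-0.5624, -0.508 , -0.7892]), 'moment': array([ 0.048 , -0.0096, -0.0166])}
clip yaw -15.4 tilt [-0.0026  0.001 ]
origin rel axis u,v mm -33.78 0.26
```

Request:
play_rows(
  fingers=[1,1,1],
  offset=[
    [0,0,-0.001],
    [0,0,-0.001],
    [0,0,-0.001],
  ],
  rotation=[
    [0,0,0],
    [0,0,0],
    [0,0,0],
  ],
)

```text
time: 7.48
position: [0.5535, -0.0063, 0.1712]
tool_rot: [-0.42, -3.111, -0.001]
wrist_force: [0.3, 0.2, -0.4]
finger_gap: 0.0097
finger_force: 30.0
```

Request:
play_rows(
  fingers=[1,1,1],
  offset=[
    [0,0,-0.001],
    [0,0,-0.001],
    [0,0,-0.001],
  ],
  rotation=[
    [0,0,0],
    [0,0,0],
    [0,0,0],
  ],
)

```text
time: 7.73
position: [0.5534, -0.0062, 0.1701]
tool_rot: [-0.42, -3.111, -0.001]
wrist_force: [0.6, 0.5, 0.0]
finger_gap: 0.0096
finger_force: 30.0
```

Request:
play_rows(
  fingers=[1,1,1],
  offset=[
    [0,0,-0.001],
    [0,0,-0.001],
    [0,0,-0.001],
  ],
  rotation=[
    [0,0,0],
    [0,0,0],
    [0,0,0],
  ],
)

```text
time: 7.98
position: [0.5534, -0.0063, 0.1691]
tool_rot: [-0.42, -3.11, -0.001]
wrist_force: [-0.6, -0.7, -1.5]
finger_gap: 0.0097
finger_force: 30.0
```

Request:
play_rows(
  fingers=[1,1,1],
  offset=[
    [0,0,-0.0005],
    [0,0,-0.0005],
    [0,0,-0.0005],
  ],
  rotation=[
    [0,0,0],
    [0,0,0],
    [0,0,0],
  ],
)

```text
time: 8.23
position: [0.5535, -0.0062, 0.1687]
tool_rot: [-0.42, -3.111, -0.001]
wrist_force: [0.7, -0.3, -0.7]
finger_gap: 0.0099
finger_force: 30.0
```

Request:
play_rows(
  fingers=[1,1,1],
  offset=[
    [0,0,-0.0007],
    [0,0,-0.0007],
    [0,0,-0.0007],
  ],
  rotation=[
    [0,0,0],
    [0,0,0],
    [0,0,0],
  ],
)

```text
time: 8.48
position: [0.5535, -0.0062, 0.1685]
tool_rot: [-0.421, -3.111, -0.001]
wrist_force: [-2.3, -0.2, 4.6]
finger_gap: 0.0098
finger_force: 30.0
```

Request:
play_rows(
  fingers=[1,1,1],
  offset=[
    [0,0,-0.0005],
    [0,0,-0.0005],
    [0,0,-0.0005],
  ],
  rotation=[
    [0,0,0],
    [0,0,0],
    [0,0,0],
  ],
)

```text
time: 8.73
position: [0.5534, -0.0062, 0.1683]
tool_rot: [-0.421, -3.111, -0.001]
wrist_force: [-3.7, 0.6, 9.2]
finger_gap: 0.0099
finger_force: 30.0
```

Contact: the face is at TCP z ≈ 0.1686 (9 N up). I'll lift 1.6 mm to clear it within the 2 mm play and slide in along the unit's +x.

Request:
play_rows(
  fingers=[1,1,1,1,1,1,1],
  offset=[
    [0,0,0.0016],
    [0,0,0.0016],
    [0.0029,-0.0008,0.0016],
    [0.0058,-0.0016,0.0016],
    [0.0087,-0.0024,0.0016],
    [0.0116,-0.0032,0.0016],
    [0.0116,-0.0032,0.0016],
  ],
  rotation=[
    [0,0,0],
    [0,0,0],
    [0,0,0],
    [0,0,0],
    [0,0,0],
    [0,0,0],
    [0,0,0],
  ],
)

```text
time: 9.32
position: [0.5659, -0.0098, 0.1689]
tool_rot: [-0.421, -3.111, -0.001]
wrist_force: [-1.2, -0.7, -0.6]
finger_gap: 0.0094
finger_force: 30.0
```

Request:
play_rows(
  fingers=[1,1,1,1],
  offset=[
    [0.0019,-0.0005,0],
    [0.0039,-0.0011,0],
    [0.0039,-0.0011,0],
    [0.0039,-0.0011,0],
  ],
  rotation=[
    [0,0,0],
    [0,0,0],
    [0,0,0],
    [0,0,0],
  ],
)

```text
time: 9.65
position: [0.569, -0.0106, 0.169]
tool_rot: [-0.421, -3.111, -0.001]
wrist_force: [0.7, 0.0, -0.8]
finger_gap: 0.0098
finger_force: 30.0
```

```bash
python3 k.py
```

```text
{'time': np.float64(9.65), 'position': array([ 0.569 , -0.0106,  0.169 ]), 'tool_rot': array([-4.2060e-01, -3.1105e+00, -1.0000e-03]), 'finger_gap': np.float64(0.0098), 'finger_force': np.float64(29.9989), 'wrist_force': array([ 0.6566,  0.0413, -0.7804]), 'moment': array([-0.0125,  0.0056, -0.0268])}
clip yaw -15.4 tilt [-0.0027  0.001 ]
origin rel axis u,v mm -17.64 0.2
```

Request:
play_rows(
  fingers=[1,1,1],
  offset=[
    [0.0014,-0.0004,0],
    [0.0029,-0.0008,0],
    [0.0029,-0.0008,0],
  ],
  rotation=[
    [0,0,0],
    [0,0,0],
    [0,0,0],
  ],
)

```text
time: 9.9
position: [0.5722, -0.0115, 0.1691]
tool_rot: [-0.421, -3.111, -0.001]
wrist_force: [1.1, 1.0, -0.9]
finger_gap: 0.01
finger_force: 30.0
```

Request:
play_rows(
  fingers=[1,1,1],
  offset=[
    [0.001,-0.0003,0],
    [0.0019,-0.0005,0],
    [0.0019,-0.0005,0],
  ],
  rotation=[
    [0,0,0],
    [0,0,0],
    [0,0,0],
  ],
)

```text
time: 10.15
position: [0.5736, -0.012, 0.169]
tool_rot: [-0.421, -3.11, -0.001]
wrist_force: [-1.1, -0.1, -0.2]
finger_gap: 0.0096
finger_force: 30.0
```

Request:
play_rows(
  fingers=[1,1,1],
  offset=[
    [0.001,-0.0003,0],
    [0.0019,-0.0005,0],
    [0.0019,-0.0005,0],
  ],
  rotation=[
    [0,0,0],
    [0,0,0],
    [0,0,0],
  ],
)

```text
time: 10.4
position: [0.5744, -0.0123, 0.1688]
tool_rot: [-0.42, -3.108, -0.0]
wrist_force: [-3.8, 0.0, 1.1]
finger_gap: 0.0098
finger_force: 30.0
```

Request:
play_rows(
  fingers=[1,1,1],
  offset=[
    [0.001,-0.0003,0],
    [0.0015,-0.0004,0],
    [0.0015,-0.0004,0],
  ],
  rotation=[
    [0,0,0],
    [0,0,0],
    [0,0,0],
  ],
)

```text
time: 10.65
position: [0.5748, -0.0124, 0.1688]
tool_rot: [-0.419, -3.105, -0.0]
wrist_force: [-8.0, 1.2, 3.7]
finger_gap: 0.0098
finger_force: 30.0
```

```bash
python3 k.py
```

```text
{'time': np.float64(10.65), 'position': array([ 0.5748, -0.0124,  0.1688]), 'tool_rot': array([-4.193e-01, -3.105e+00, -1.000e-04]), 'finger_gap': np.float64(0.0098), 'finger_force': np.float64(30.0024), 'wrist_force': array([-8.0218,  1.1568,  3.6845]), 'moment': array([ 0.17  ,  1.7329, -0.0646])}
clip yaw -15.38 tilt [-0.0083  0.0012]
origin rel axis u,v mm -11.61 0.03
```

Request:
play_rows(
  fingers=[1,1,1],
  offset=[
    [0.0005,-0.0001,0.0002],
    [0.001,-0.0003,0.0003],
    [0.001,-0.0003,0.0003],
  ],
  rotation=[
    [0,0,0],
    [0,0,0],
    [0,0,0],
  ],
)

```text
time: 10.9
position: [0.5751, -0.0124, 0.1689]
tool_rot: [-0.419, -3.104, -0.0]
wrist_force: [-8.0, 2.1, 4.5]
finger_gap: 0.0097
finger_force: 30.0
```

Request:
play_rows(
  fingers=[1,1,1],
  offset=[
    [0.0005,-0.0001,0.0001],
    [0.001,-0.0003,0.0002],
    [0.001,-0.0003,0.0002],
  ],
  rotation=[
    [0,0,0],
    [0,0,0],
    [0,0,0],
  ],
)

```text
time: 11.15
position: [0.5755, -0.0125, 0.169]
tool_rot: [-0.418, -3.102, -0.0]
wrist_force: [-10.1, 1.8, 5.1]
finger_gap: 0.0097
finger_force: 30.0
```

Request:
play_rows(
  fingers=[1,1,1],
  offset=[
    [0,0,0],
    [0,0,0],
    [0,0,0],
  ],
  rotation=[
    [-0.1,-0.3,0],
    [-0.2,-0.6,0],
    [-0.2,-0.6,0],
  ],
)

```text
time: 11.4
position: [0.5749, -0.0124, 0.1687]
tool_rot: [-0.419, -3.112, 0.003]
wrist_force: [-9.5, 2.1, 3.6]
finger_gap: 0.0096
finger_force: 30.0
```

```bash
python3 k.py
```

```text
{'time': np.float64(11.4), 'position': array([ 0.5749, -0.0124,  0.1687]), 'tool_rot': array([-0.4194, -3.1118,  0.0033]), 'finger_gap': np.float64(0.0096), 'finger_force': np.float64(30.0016), 'wrist_force': array([-9.5377,  2.124 ,  3.5763]), 'moment': array([0.6152, 2.3542, 0.0659])}
clip yaw -15.35 tilt [-0.0019 -0.0019]
origin rel axis u,v mm -11.48 0.07
```

Request:
play_rows(
  fingers=[1,1,1],
  offset=[
    [0.0005,-0.0001,0.0002],
    [0.001,-0.0003,0.0003],
    [0.001,-0.0003,0.0003],
  ],
  rotation=[
    [0,-0.1,0],
    [0,-0.1,0],
    [0,-0.1,0],
  ],
)

```text
time: 11.65
position: [0.5767, -0.0129, 0.1687]
tool_rot: [0.42, 3.112, -0.003]
wrist_force: [-6.9, 2.7, -0.5]
finger_gap: 0.0095
finger_force: 30.0
```

Request:
play_rows(
  fingers=[1,1,1],
  offset=[
    [0.0005,-0.0001,0],
    [0.001,-0.0003,0],
    [0.001,-0.0003,0],
  ],
  rotation=[
    [0,-0.1,0],
    [0,-0.1,0],
    [0,-0.1,0],
  ],
)

```text
time: 11.9
position: [0.5778, -0.0132, 0.1687]
tool_rot: [0.419, 3.11, -0.002]
wrist_force: [-6.3, 1.4, -0.8]
finger_gap: 0.0099
finger_force: 30.0
```

```bash
python3 k.py
python3 - <<'E'
from h import *
im,d=arm.read_camera("side");save("s6",cv2.resize(im[190:270,200:307],None,fx=7,fy=7,interpolation=3))
E
```

```text
{'time': np.float64(11.9), 'position': array([ 0.5778, -0.0132,  0.1687]), 'tool_rot': array([ 4.1930e-01,  3.1099e+00, -2.2000e-03]), 'finger_gap': np.float64(0.0099), 'finger_force': np.float64(29.9999), 'wrist_force': array([-6.2881,  1.4087, -0.8183]), 'moment': array([0.3407, 1.6864, 0.0338])}
clip yaw -15.36 tilt [ 0.0034 -0.0018]
origin rel axis u,v mm -8.43 0.07
```

View pics/s6.png

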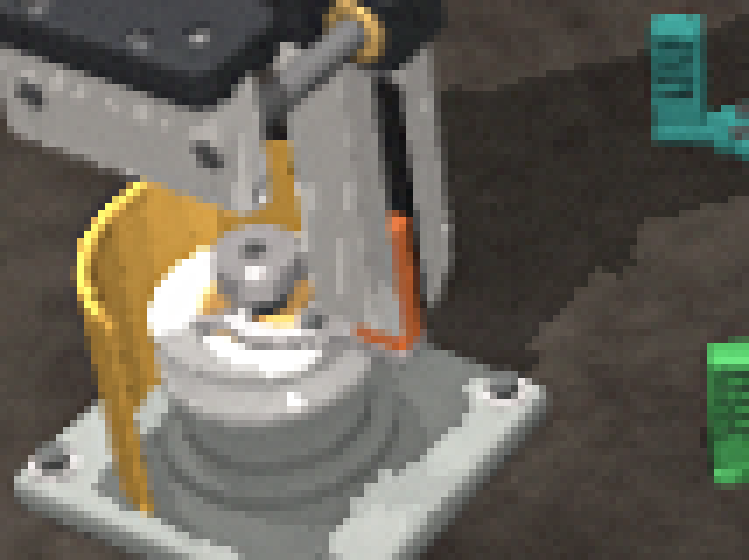

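The crop shows the clip flat on the face with its near jaw passing the shaft at (220,320). It is moving freely now, so I'll keep pushing and watch for the snap and the end stop.

Request:
play_rows(
  fingers=[1,1,1],
  offset=[
    [0.001,-0.0003,0],
    [0.0019,-0.0005,0],
    [0.0019,-0.0005,0],
  ],
  rotation=[
    [0,0,0],
    [0,0,0],
    [0,0,0],
  ],
)

```text
time: 12.2
position: [0.5831, -0.0147, 0.1696]
tool_rot: [0.419, 3.102, -0.002]
wrist_force: [-1.1, -2.0, -1.7]
finger_gap: 0.0098
finger_force: 30.0
```

Request:
play_rows(
  fingers=[1,1,1],
  offset=[
    [0.001,-0.0003,0],
    [0.0019,-0.0005,0],
    [0.0019,-0.0005,0],
  ],
  rotation=[
    [0,0,0],
    [0,0,0],
    [0,0,0],
  ],
)

```text
time: 12.45
position: [0.5849, -0.015, 0.17]
tool_rot: [0.419, 3.102, -0.002]
wrist_force: [-3.8, -0.9, 0.9]
finger_gap: 0.0099
finger_force: 30.0
```

```bash
python3 k.py
```

```text
{'time': np.float64(12.45), 'position': array([ 0.5849, -0.015 ,  0.17  ]), 'tool_rot': array([ 4.1940e-01,  3.1021e+00, -1.5000e-03]), 'finger_gap': np.float64(0.0099), 'finger_force': np.float64(30.0), 'wrist_force': array([-3.8015, -0.9404,  0.9048]), 'moment': array([ 0.0407,  0.7895, -0.0074])}
clip yaw -15.4 tilt [ 0.011  -0.0025]
origin rel axis u,v mm -1.11 0.21
```

It snapped: the force dropped and then rose at the back wall. I'll level the tool and press slightly to confirm the stop.

Request:
play_rows(
  fingers=[1,1,1],
  offset=[
    [0.0008,-0.0002,-0.0001],
    [0.0018,-0.0005,-0.0003],
    [0.0018,-0.0005,-0.0003],
  ],
  rotation=[
    [0.1,0.3,0],
    [0.2,0.6,0],
    [0.2,0.6,0],
  ],
)

```text
time: 12.7
position: [0.5864, -0.0152, 0.1696]
tool_rot: [-0.421, -3.112, -0.002]
wrist_force: [-4.7, 0.8, 2.8]
finger_gap: 0.0093
finger_force: 30.0
```

```bash
python3 k.py
```

```text
{'time': np.float64(12.7), 'position': array([ 0.5864, -0.0152,  0.1696]), 'tool_rot': array([-4.2060e-01, -3.1123e+00, -2.2000e-03]), 'finger_gap': np.float64(0.0093), 'finger_force': np.float64(30.0005), 'wrist_force': array([-4.7398,  0.763 ,  2.8262]), 'moment': array([ 0.2619,  1.1536, -0.0241])}
clip yaw -15.39 tilt [-0.0008  0.0015]
origin rel axis u,v mm 0.34 0.4
```

Stop confirmed, origin within about 0.4 mm of the axis. I'll release and withdraw.

Request:
play_rows(
  fingers=[1,1,0.5,0.5,0.5,0.5,0.5,0.5],
  offset=[
    [-0.0005,0.0001,0],
    [-0.0008,0.0002,0],
    [-0.0008,0.0002,0],
    [-0.0008,0.0002,0],
    [-0.0008,0.0002,0],
    [-0.0008,0.0002,0],
    [-0.0008,0.0002,0],
    [-0.0008,0.0002,0],
  ],
  rotation=[
    [0,0,0],
    [0,0,0],
    [0,0,0],
    [0,0,0],
    [0,0,0],
    [0,0,0],
    [0,0,0],
    [0,0,0],
  ],
)

```text
time: 13.37
position: [0.5862, -0.0153, 0.1696]
tool_rot: [0.421, 3.112, 0.002]
wrist_force: [-0.7, 1.0, 0.3]
finger_gap: 0.0455
finger_force: 0.0
```

Request:
play_rows(
  fingers=[0.5,0.5,0.5,0.5,0.5,0.5,0.5,0.5],
  offset=[
    [0,0,0.01],
    [0,0,0.03],
    [0,0,0.055],
    [0,0,0.085],
    [0,0,0.11],
    [0.02,0,0.13],
    [0.05,-0.01,0.14],
    [0.08,-0.02,0.14],
  ],
  rotation=[
    [0,0,0],
    [0,0,0],
    [0,0,0],
    [0,0,0],
    [0,0,0],
    [0,0,0],
    [0,0,0],
    [0,0,0],
  ],
)

```text
time: 14.03
position: [0.6679, -0.0347, 0.3147]
tool_rot: [0.417, 3.106, 0.004]
wrist_force: [0.8, 0.3, 0.6]
finger_gap: 0.0469
finger_force: 0.0
```

Request:
play_rows(
  fingers=[0.5,0.5,0.5],
  offset=[
    [0,0,0],
    [0,0,0],
    [0,0,0],
  ],
  rotation=[
    [0,0,0],
    [0,0,0],
    [0,0,0],
  ],
)

```text
time: 14.28
position: [0.665, -0.0349, 0.3093]
tool_rot: [-0.42, -3.112, -0.002]
wrist_force: [0.5, 0.0, 0.5]
finger_gap: 0.0467
finger_force: 0.0
```

Run:
```python
from u import *
s=arm.get_state();im,d=arm.read_camera("wrist");print(s["time"],s["position"])
P=pts("wrist",d,s);hsv=cv2.cvtColor(im,cv2.COLOR_RGB2HSV);H,S=[hsv[...,k].astype(int) for k in(0,1)]
o=(np.hypot(P[...,0]-.586,P[...,1]+.016)<.03)&(H<17)&(S>110)&(P[...,2]>.09);q=P[o];a=np.radians(-15.4);u=np.array([np.cos(a),np.sin(a)])
r=cv2.minAreaRect((q[:,:2]*1e3).astype(np.float32));print(len(q),q[:,2].max(),np.median(q[:,2]),r)
print("origin est rel axis",np.array(r[0])/1e3+.034*u-[.6186,-.025])
im2,_=arm.read_camera("side")
save("w7",np.hstack([cv2.resize(im[60:260,180:430],(400,320)),cv2.resize(im2[190:270,200:300],(400,320),interpolation=3)]))
```

```text
14.2833 [ 0.66498467 -0.03488384  0.30934905]
112 0.39176267718976143 0.39176267718976143 ((586.7359619140625, -15.976181983947754), (9.091064453125, 14.95408821105957), 74.73775482177734)
origin est rel axis [ 9.15205658e-04 -5.08997850e-06]
```

View pics/w7.png

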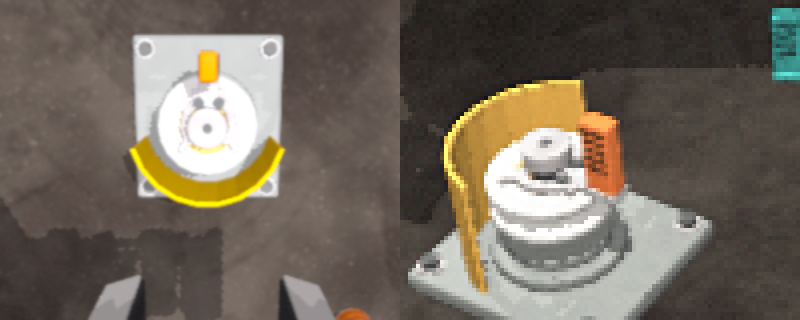

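The picture shows the clip seated round the neck with its grip at (208,65) on the open side, upright. The origin is within about 1 mm of the axis.

```bash
python3 -c "
from plant import arm
print(arm.hand_in())"
```

```text
the job is handed in; nothing more can be done
None
```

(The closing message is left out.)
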